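# Set the scanning turntable to its start pin and start the scan

### The arm

A 6-joint arm with a two-finger parallel gripper is mounted at the origin on the work surface. World frame = base frame: x ahead of the robot, y to its left, z up, the work surface at z = 0. Lengths are in m, angles in rad, forces in N, time in s.
With the tool pointing down it reaches from about 0.35 to 0.975 m from the base axis. Payload 4.9 kg.
Tool frame: the origin (TCP) lies at the very end of the fingers, on their centre line; the grasp point (between the pads) lies 19 mm behind it (ctrl.grip_point_offset is the distance from the TCP to the grasp point, in m); z points along the fingers, y is the line along which they close (so a half turn about z gives the same grasp; the last joint's range is limited). The gripper opens to 85 mm and grips with 20 to 120 N. Pads are 22 mm wide; open, the fingers measure 114 mm over their backs; the gripper's body (76 mm by 85 mm) begins 54 mm behind the grasp point. The pads swing forward as they close: fully open they stand 13 mm farther back than shut.
Start: joints at [1.214, 0.053, 1.613, -0, 1.476, -0.119], TCP at [0.147, 0.607, 0.231] pointing down, gripper open.
Joint ranges: [-3.01, 3.01], [-1.01, 2.22], [0.06, 2.58], [-1.02, 4.17], [0.09, 2.62], [-3.14, 3.14]. Speed limits (rad/s): [2.57, 2.57, 3.14, 3.14, 3.14, 3.14].

### API

Orientations are given as a rotation vector (axis times angle).
In Python, from station import ctrl gives the robot as it stands.
- The arm moves only by the tool send_rows, never from a script. Its argument "rows" is a list of rows, each a list of 3 entries, a list of its own where there are three numbers: the finger opening in cm, from 0 to 8.54, then the shift along the tool's x, y, z in cm, then the turn about the tool's z in degrees. A call has 1 to 10 rows; each row shifts and turns the commanded pose from where the row before left it, along the tool's axes as they then stand; what a row does not reach is not made up. A row lasts 1/8 s, in which the tool goes at most 62.5 mm and 10.7 degrees, less where a joint would pass 70% of its speed; a pose out of reach is approached as far as the arm can. A call with a gripper value outside its range is refused whole. The fingers move at their own pace and stop on an object; "newtons" is the grip in N (left out, the last holds). Time passes only in rows, so rows that do not move let the fingers close. It gives the time, the measured TCP pose, the force, the opening and the grip force at its end, in the units of the state.
- ctrl.get_obs(): the state, without advancing time (a new reading comes with each control period).
- ctrl.get_image(name): name is "scene" or "top" or "wrist"; returns a dict with "frame" (420x560x3 uint8, red, green, blue), "range_z" (420x560 float32, m along the optical axis (not along the pixel's ray), 0 where there is no reading), "fx", "fy", "cx", "cy" (pixels), "cam_to_world" (4x4, takes a point from camera to world coordinates). Camera axes: x right, y down, z forward; pixel columns grow to the right and rows downward; lengths in m; the calibration is good to about 2 mm. A picture is of the moment at which its call begins.
- ctrl.finish_job(): hands the job in; it is judged then, once.
The state is a dict: "t": time; "q": joint angles; "dq": joint speeds; "effort": joint torques, N m; "tool_pos": TCP position; "tool_rot": TCP orientation; "contact_force": force on the tool from outside, world axes, zero at the start; "wrist_torque": the same for the moment, N m; "opening": finger opening in m; "grip_force": force on a finger pad.
Only numpy, scipy, OpenCV 4.12 (cv2) and the standard library are available. Lean on these libraries where they do the work, as an engineer would, in place of code of your own. Each camera call takes 0.05 s, during which the arm holds its last target. There are 200 camera calls.

### The job

With a fingertip against the side of the turntable's pointer arm, push the arm round until it points straight at the tall pin (not the low stud) and leave it at rest there; then press the start button on the control box all the way down and let it spring back up. Do not pinch the arm or press on it from above, do not press the button before the pointer is set, do not touch the printed model standing on the platter, and leave the vase, scraper and glue bottle where they are.

Things in the scene. Friction and masses are not known exactly. Their poses are not given: they have to be found in the camera images.
- turntable: Round plywood base plate of a scanning turntable, 344 mm across and 20 mm thick, fixed to the bench; its place and yaw vary. Origin: on the turning axis, at bench height; z up. On it turns a black platter, 160 mm across, top 36 mm above the bench. At joint value 0 the pointer arm points along this body's +x.
- platter (a joint): Angle of the platter with its pointer arm about the vertical axis through the turntable's centre, rad, 0 along the turntable's +x, growing counter-clockwise seen from above, stops at -1.9 and +1.9. It turns both ways with a light friction (about 0.08 N m, under 1 N at the arm), has no spring and stays where it is left.
- pointer: Black pointer arm fixed to the platter's rim and turning with it: a straight bar 16 mm wide, with upright sides from 26 to 50 mm above the bench (6 mm free gap over the base plate), standing clear of the platter from 80 mm to 138 mm from the axis; the last 14 mm taper to a point. Origin: on the turning axis, 22 mm above the bench; its +x runs along the arm towards its point, z up.
- pointer_tip (a point): The point of the pointer arm: 138 mm from the axis along the arm, 38 mm above the bench, axes as pointer.
- tall_pin: Tall dark steel pin, 12 mm across and 40 mm high, fixed upright on the base plate 157 mm from the axis, just outside the arm's sweep: the place the arm must point at. It stands 0.85 rad to one side or the other of the turntable's +x. Origin: centre of its foot, 20 mm above the bench.
- low_stud: Low dark steel stud, 24 mm across and 8 mm high, fixed on the base plate 157 mm from the axis, 0.85 rad to the other side of the turntable's +x. Not the target. Origin: centre of its foot, 20 mm above the bench.
- model: White printed chess-rook tower, 44 mm across its foot, 56 mm high, standing loose near the middle of the platter (top 92 mm above the bench). Origin: centre of its foot. Not to be touched; it rides round with the platter.
- console: Black control box, 75 mm (x) by 110 mm (y), 36 mm high, fixed to the bench; its place and yaw vary. Origin: centre of its underside. The start button stands on its top, 22 mm from the centre towards the box's -y; a flat dark screen lies on the other half.
- start_top (a point): Centre of the top of the round white start button, 30 mm across, in a grey housing on the control box; the button moves straight down.
- start (a joint): Travel of the start button: 0 up, 0.006 m fully down (about 4 N); a spring lifts it again.
- vase: Bystander: white printed vase, 60 mm across, 75 mm high, standing beyond the control box. Origin: centre of its foot.
- scraper: Bystander: print scraper (spatula) 190 mm long, lying flat on the robot's side of the control box. Origin: underside, about its middle.
- glue: Bystander: small white bottle, 32 mm across, 90 mm high, standing on the far side of the bench. Origin: centre of its foot.
There are look-alikes about, which are no part of the job. Of the things that look like the console, the middle-sized one is meant.

How it is judged:
On the way, in this order (a step that is already met when the one before it is completed fails the run):
1. a finger pushes on the pointer arm (contact force between the fingers and pointer above 0.2 N), for 0.04 s.
2. the pointer arm points at the tall pin and is at rest (y of tall_pin in the frame of pointer_tip between -0.01 and 0.01 m and x of tall_pin in the frame of pointer_tip above 0 m and velocity of joint platter between -0.05 and 0.05 rad/s), for 0.3 s.
3. the start button is pressed down (value of joint start above 0.0045 m), for 0.05 s.
At the end, for the whole second after the job is handed in: The pointer arm points at the tall pin (the pin's centre within 10 mm of the arm's centre line, about 3.6 degrees) and is at rest, the start button has been pressed and is up again, and the model stands upright on the platter within 25 mm of the axis (all of step 2 and value of joint start below 0.0015 m and angle between model's own z axis and vertical below 0.15 rad and horizontal distance between model and turntable below 0.025 m and linear speed of model below 0.02 m/s); the robot touches nothing.
It fails at once if the start button is pressed while the pointer is not at the tall pin (value of joint start above 0.003 m and not (y of tall_pin in the frame of pointer_tip between -0.01 and 0.01 m and x of tall_pin in the frame of pointer_tip above 0 m)).
It fails at once if the pointer arm is pinched between the fingers or pressed on from above (contact force between the fingers and pointer above 0.5 N and y of the grasp point in the frame of pointer_tip between -0.006 and 0.006 m).
It fails at once if the robot touches the model (contact force between any of the fingers, the arm and model above 0.3 N).
It fails at once if the model is lifted, tipped or pushed off the middle of the platter (height (world z) of model above 0.045 m or angle between model's own z axis and vertical above 0.3 rad or horizontal distance between model and turntable above 0.03 m).
It fails at once if a bystander is moved by more than 15 mm (distance of any of vase, scraper, glue from where it was at the start of the episode above 0.015 m).
It also fails if it takes over 54 s, if anything falls off the work surface, if the arm or the gripper's body presses on something with over 40 N, if the wrist force passes 120 N, or if a joint passes its speed limit or range.

## Working session

There is one attempt and no reset: what is moved stays moved. The work goes in short steps, Python scripts to look and compute and a tool call to move; the robot and the scene stay as the last step left them, time stands still between calls to the robot, and variables do not carry over. Pictures are saved under pics/ and viewed, at most 10 in all, crops included, and the job is handed in when it is done.

Besides the shell and the picture viewer there is one more tool, called after "Call:" as name(argument=value, ...), one argument or row to a line, values as JSON. send_rows: Moves the arm, as the interface text tells. Its arguments: {"type":"object","properties":{"rows":{"type":"array","items":{"type":"array"}},"newtons":{"type":"number"}},"required":["rows"]}

```bash
mkdir -p pics; python3 - <<'E'
from station import ctrl
import cv2,pickle,numpy as np
d={}
for n in("top","scene"):
    im=ctrl.get_image(n);d[n]=im;cv2.imwrite(f"pics/{n}0.png",im["frame"][...,::-1])
pickle.dump(d,open("d.pkl","wb"))
o=ctrl.get_obs();print(o)
open("h.py","w").write('''import numpy as np
def cloud(im):
    z=im["range_z"];v,u=np.mgrid[:z.shape[0],:z.shape[1]]
    p=np.stack([(u-im["cx"])/im["fx"]*z,(v-im["cy"])/im["fy"]*z,z],-1)
    T=np.array(im["cam_to_world"]);w=p@T[:3,:3].T+T[:3,3];w[z==0]=np.nan;return w
''')
E
```

```text
{'t': 0.1, 'q': array([ 1.21399733e+00,  5.33113108e-02,  1.61416294e+00,  1.11157628e-05,
        1.47600844e+00, -1.18994488e-01]), 'dq': array([-2.47746703e-05, -2.04656629e-03, -3.15158245e-03, -4.78281127e-04,
        6.02015572e-04, -1.36016043e-03]), 'effort': array([-1.59936658e-04, -3.94904530e+01, -3.71363389e+01, -9.51520087e-05,
        3.89668174e-03,  5.42269888e-06]), 'tool_pos': array([0.14702427, 0.60687635, 0.23016954]), 'tool_rot': array([-3.72610284e-01, -3.11895684e+00,  2.88073993e-03]), 'contact_force': array([ 0.01253054, -0.61937279,  1.17332701]), 'wrist_torque': array([ 0.02562371, -0.04907246, -0.07291672]), 'grip_force': 0.0, 'opening': 0.08542186319061591}
```

View pics/top0.png

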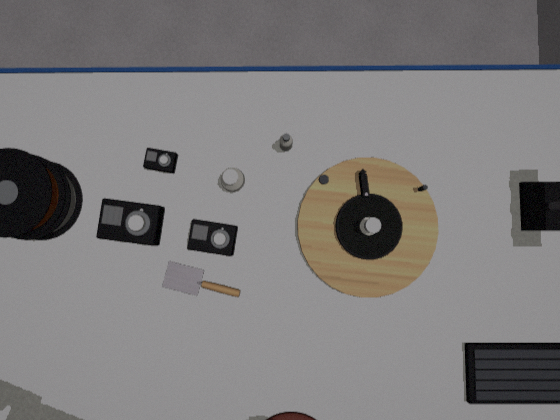

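View pics/scene0.png

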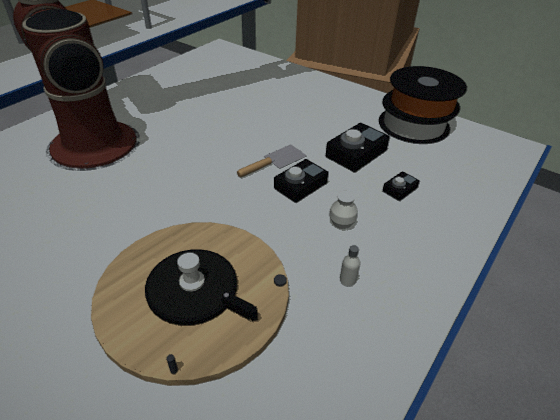

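The top view shows the turntable (369,226), the pointer tip at (363,172), the tall pin at (422,188) and the low stud at (323,180). The middle-sized console is at (213,237) with its button at (220,239). The vase is at (232,179), the scraper at (205,283) and the glue at (286,142).

```bash
python3 - <<'E'
import pickle,numpy as np,cv2
from h import cloud
d=pickle.load(open("d.pkl","rb"));im=d["top"];w=cloud(im);T=np.array(im["cam_to_world"]);print(T.round(3),im["fx"])
for n,(u,v) in dict(tt=(369,226),model=(371,226),tip=(363,172),mid=(365,185),pin=(422,188),pinL=(417,190),stud=(323,180),but=(220,239),conUL=(191,222),conUR=(236,226),conBR=(233,253),conBL=(190,248),big=(131,222),small=(160,160),vase=(232,179),scr=(200,283),handle=(238,292),glue=(286,142),robot=(290,415),bench=(300,330)).items(): print(n,w[v,u].round(4))
# platter/base disc fit
f=im["frame"].astype(int)
x,y,z=w[...,0],w[...,1],w[...,2]
u,v=np.meshgrid(range(560),range(420))
m=(z>.012)&(z<.028)&(np.hypot(u-369,v-226)<80)&(f[...,0]>f[...,2]+25)
c,r=cv2.minEnclosingCircle(w[m][:,:2].astype(np.float32));print("base",c,r)
m=(z>.030)&(z<.042)&(np.hypot(u-369,v-226)<36);c2,r2=cv2.minEnclosingCircle(w[m][:,:2].astype(np.float32));print("plat",c2,r2)
m=(z>.042)&(z<.056)&(np.hypot(u-369,v-226)>32)&(np.hypot(u-369,v-226)<62);q=w[m];print(len(q));rr=np.hypot(q[:,0]-c[0],q[:,1]-c[1]);an=np.arctan2(q[:,1]-c[1],q[:,0]-c[0])
print("arm+pin r",np.c_[rr,an].round(3)[::8])
for nm,(a,b) in dict(pin=(422,188),stud=(323,180)).items():
    m=(f.sum(-1)<170)&(np.hypot(u-a,v-b)<10)&(z>.024);q=w[m]
    print(nm,len(q),q.mean(0),q.min(0),q.max(0))
    t=q[q[:,2]>(.052 if nm=='pin' else .025)]; print(t.mean(0) if len(t) else 0)
m=(z>.03)&(z<.042)&(abs(u-213)<30)&(abs(v-237)<24);q=w[m];print("console",cv2.minAreaRect(q[:,:2].astype(np.float32)),len(q))
m=(z>.042)&(abs(u-220)<14)&(abs(v-239)<14);q=w[m];print("button",q.mean(0),q.max(0),q.min(0))
E
```

```text
[[-0.003 -0.997  0.072  0.511]
 [-1.     0.004  0.009  0.022]
 [-0.009 -0.072 -0.997  1.055]
 [ 0.     0.     0.     1.   ]] 425.2804117204707
tt [ 0.5482 -0.1774  0.0889]
model [ 0.5481 -0.1818  0.0893]
tip [ 0.6786 -0.1738  0.0488]
mid [ 0.6474 -0.1782  0.0478]
pin [ 0.6389 -0.3111  0.0544]
pinL [ 0.6386 -0.3107  0.0185]
stud [ 0.6629 -0.0804  0.0272]
but [0.5201 0.1663 0.0509]
conUL [ 0.5631  0.2464 -0.0014]
conUR [0.5515 0.1308 0.0301]
conBR [0.4862 0.1396 0.0136]
conBL [0.4989 0.2405 0.0343]
big [0.5597 0.3687 0.0766]
small [0.7119 0.3151 0.0382]
vase [0.6594 0.136  0.0732]
scr [0.4134 0.2205 0.0088]
handle [0.3922 0.127  0.0146]
glue [0.7476 0.0097 0.0676]
robot [0.1015 0.0024 0.0094]
bench [ 0.2982 -0.0233 -0.0018]
base (0.549760103225708, -0.188443124294281) 0.17139104008674622
plat (0.5531730651855469, -0.1887049525976181) 0.08330323547124863
170
arm+pin r [[0.134 0.129]
 [0.131 0.167]
 [0.127 0.139]
 [0.124 0.083]
 [0.122 0.065]
 [0.119 0.186]
 [0.116 0.145]
 [0.113 0.136]
 [0.111 0.137]
 [0.108 0.139]
 [0.106 0.119]
 [0.103 0.104]
 [0.1   0.086]
 [0.097 0.066]
 [0.095 0.035]
 [0.092 0.184]
 [0.089 0.17 ]
 [0.087 0.151]
 [0.084 0.128]
 [0.081 0.106]
 [0.079 0.077]
 [0.076 0.081]]
pin 27 [ 0.63947553 -0.31245319  0.04669337] [ 0.63514649 -0.31752454  0.02435681] [ 0.64428291 -0.31020168  0.06122068]
[ 0.6395355  -0.31354654  0.05736919]
stud 29 [ 0.66289381 -0.07921524  0.02745977] [ 0.65508874 -0.08797762  0.02443406] [ 0.67513718 -0.07086475  0.03058939]
[ 0.66265873 -0.07895253  0.02777788]
console ((0.5238909125328064, 0.18925899267196655), (0.11018245667219162, 0.07480867952108383), 80.79377746582031) 1110
button [0.52033415 0.16654006 0.05080089] [0.54153563 0.18839246 0.06126173] [0.49884532 0.14526558 0.04213145]
```

Call:
send_rows(
  rows=[
    [0,[-4.1,-3.7,0],0],
    [0,[-4.1,-3.7,0],0],
    [0,[-4.1,-3.7,0],0],
    [0,[-4.1,-3.7,0],0],
    [0,[-4.1,-3.7,0],0],
    [0,[-4.1,-3.7,0],0],
    [0,[-4.1,-3.7,0],0],
    [0,[-4.1,-3.7,0],0],
  ],
  newtons=40,
)

```text
t: 1.1
tool_pos: [0.3967, 0.2408, 0.231]
tool_rot: [-0.372, -3.119, -0.0]
contact_force: [0.6, 0.5, 0.4]
opening: -0.0003
grip_force: 0.0
```

Call:
send_rows(
  rows=[
    [0,[-4.1,-3.7,0],0],
    [0,[-4.1,-3.7,0],0],
    [0,[-4.1,-3.7,0],0],
    [0,[-4.1,-3.7,0],0],
    [0,[-4.1,-3.7,0],0],
    [0,[-4.1,-3.7,0],0],
    [0,[-4.1,-3.7,0],0],
    [0,[-4.1,-3.7,0],0],
  ],
)

```text
t: 2.1
tool_pos: [0.6459, -0.1241, 0.2306]
tool_rot: [-0.373, -3.118, -0.001]
contact_force: [0.8, 0.1, -0.2]
opening: 0.0003
grip_force: 0.0
```

Call:
send_rows(
  rows=[
    [0,[0,0,1.2],10],
    [0,[0,0,1.2],10],
    [0,[0,0,1.2],10],
    [0,[0,0,1.2],10],
    [0,[0,0,1.2],10],
    [0,[0,0,1.2],10],
    [0,[0,0,1.2],9.5],
    [0,[0,0,0],0],
    [0,[0,0,0],0],
  ],
)

```text
t: 3.22
tool_pos: [0.6454, -0.1225, 0.1475]
tool_rot: [2.081, 2.353, 0.0]
contact_force: [0.3, -0.4, -0.0]
opening: 0.0005
grip_force: 0.0
```

```bash
python3 - <<'E'
from station import ctrl
import cv2,pickle,numpy as np
from h import cloud
d={n:ctrl.get_image(n) for n in("wrist","top")}
pickle.dump(d,open("d1.pkl","wb"))
cv2.imwrite("pics/w1.png",np.vstack([d[n]["frame"][60:360,...,::-1] for n in d]))
E
```

```text
(no output)
```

View pics/w1.png

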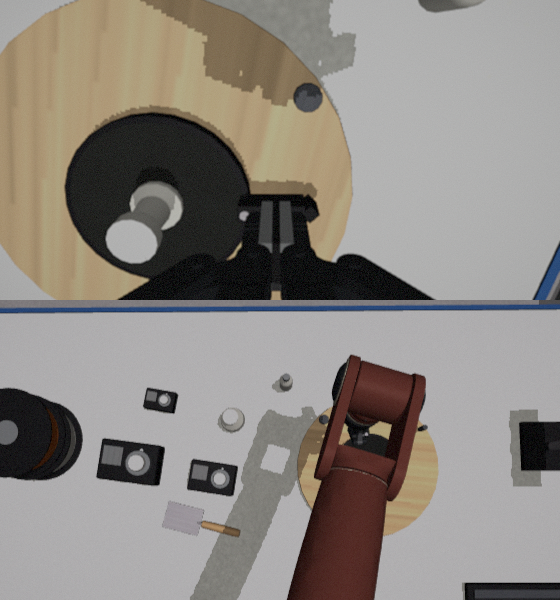

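The wrist view shows the platter at (158,255) in full-frame rows, the pointer bar end at (280,267) just in front of the closed fingers, and the low stud at (307,157). In the top view the arm hides part of the turntable, but the pin is still visible at (422,188).

```bash
python3 - <<'E'
import pickle,numpy as np,cv2
from h import cloud
im=pickle.load(open("d1.pkl","rb"))["wrist"];w=cloud(im);f=im["frame"].astype(int);z=w[...,2]
u,v=np.meshgrid(range(560),range(420))
m=(z>.026)&(z<.032)&(np.hypot(u-307,v-157)<18);q=w[m];c,r=cv2.minEnclosingCircle(q[:,:2].astype(np.float32));print("stud",c,r,q[:,2].mean())
wood=(z>.015)&(z<.024)&(f[...,0]>f[...,2]+20);q=w[wood];print("wood z",np.median(q[:,2]))
# rim points of platter
m=(z>.033)&(z<.039)&(f.sum(-1)<150)&(u<250);q=w[m][:,:2]
P=q[np.hypot(q[:,0]-.55,q[:,1]+.188)>.06];h=cv2.convexHull(q.astype(np.float32))[:,0];h=h[(np.hypot(h[:,0]-.55,h[:,1]+.188)>.072)]
from scipy.optimize import least_squares
s=least_squares(lambda p:np.hypot(h[:,0]-p[0],h[:,1]-p[1])-.08,[.55,-.188],loss='soft_l1',f_scale=.002).x;print("platter",s,len(h))
m=(z>.045)&(z<.054)&(v<290)&(v>230)&(u>235)&(u<325);q=w[m];print(len(q));print(cv2.minAreaRect(q[:,:2].astype(np.float32)))
for cc in [s,np.array([.5498,-.1884])]:
  print("stud ang",np.arctan2(*(np.array(c)-cc)[::-1]),np.linalg.norm(c-cc)); print('pin ang',np.arctan2(-.3135-cc[1],.6395-cc[0]),np.hypot(-.3135-cc[1],.6395-cc[0]))
E
```

```text
stud (0.6664968132972717, -0.08369472622871399) 0.01183884683996439 0.02733429924258602
wood z 0.019334301060764003
platter [ 0.55224893 -0.19017542] 56
589
((0.6543149948120117, -0.17774157226085663), (0.06804290413856506, 0.016235316172242165), 6.49409818649292)
stud ang 0.7502238026775904 0.15617528202256253
pin ang -0.9550602680695068 0.15106853131295678
stud ang 0.7312892137357495 0.15678437610061235
pin ang -0.9487344277535291 0.15393537605112087
```

Call:
send_rows(
  rows=[
    [0,[0,0.5,3],0],
    [0,[0,0,3],0],
    [0,[0,0,3],0],
    [0,[0,0,2.2],0],
    [0,[-1,0,0],0],
    [0,[-1,0,0],0],
    [0,[-0.7,0,0],0],
    [0,[0,0,0],0],
  ],
)

```text
t: 4.32
tool_pos: [0.6544, -0.1498, 0.0367]
tool_rot: [2.084, 2.348, 0.001]
contact_force: [-0.1, -0.6, -0.0]
opening: 0.0
grip_force: 0.0
```

Call:
send_rows(
  rows=[
    [0,[-0.4,0,0],0],
    [0,[-0.37,0,0],0],
    [0,[-0.37,0.06,0],2],
    [0,[-0.37,0.06,0],2],
    [0,[-0.37,0.06,0],2],
    [0,[-0.37,0.06,0],2],
    [0,[-0.37,0.06,0],2],
    [0,[0,0,0],0],
  ],
)

```text
t: 5.32
tool_pos: [0.6583, -0.1751, 0.0353]
tool_rot: [2.282, 2.159, -0.0]
contact_force: [-0.1, 0.9, -0.7]
opening: 0.0001
grip_force: 0.0
```

```bash
cat > st.py <<'E'
from station import ctrl
import numpy as np,cv2
from scipy.spatial.transform import Rotation as R
from h import cloud
o=ctrl.get_obs();M=R.from_rotvec(o["tool_rot"]).as_matrix();yaw=np.arctan2(M[1,1],M[0,1])
c=np.array([.552,-.190]);r=o["tool_pos"][:2]-c
print("t",o["t"],"yaw",yaw.round(4),"tool pos",o["tool_pos"].round(4),"along/perp of tool frame",(r@M[:2,1]).round(4),(r@M[:2,0]).round(4),o["contact_force"].round(2))
im=ctrl.get_image("wrist");w=cloud(im);z=w[...,2]
u,v=np.meshgrid(range(560),range(420))
q=w[(z>.046)&(z<.053)&(v<290)&(u>180)&(u<400)];q=q[(np.hypot(*(q[:,:2]-c).T)>.085)&(np.hypot(*(q[:,:2]-c).T)<.124)]
print(len(q))
if len(q)>20:
  e=(q[:,:2]-c);a=np.arctan2(e[:,1],e[:,0]);print("arm ang",(a.min()+a.max())/2,np.median(a)); print(cv2.minAreaRect(q[:,:2].astype(np.float32)))
E
python3 st.py
```

```text
t 5.325 yaw -0.0552 tool pos [ 0.6583 -0.1751  0.0353] along/perp of tool frame 0.1054 0.0208 [-0.1   0.9  -0.73]
490
arm ang 0.19918194186609162 0.21380719507304285
((0.6589793562889099, -0.16766488552093506), (0.005851871334016323, 0.02723386138677597), 87.21672058105469)
```

Call:
send_rows(
  rows=[
    [0,[-0.37,0.06,0],2],
    [0,[-0.37,0.06,0],2],
    [0,[-0.37,0.06,0],2],
    [0,[-0.37,0.06,0],2],
    [0,[-0.37,0.06,0],2],
    [0,[-0.37,0.06,0],2],
    [0,[-0.37,0.06,0],2],
    [0,[-0.37,0.06,0],2],
    [0,[-0.37,0.06,0],2],
    [0,[-0.37,0.06,0],2],
  ],
)

```text
t: 6.62
tool_pos: [0.6564, -0.2121, 0.0354]
tool_rot: [2.623, 1.728, 0.0]
contact_force: [0.4, 1.3, -0.7]
opening: 0.0004
grip_force: 0.4
```

Call:
send_rows(
  rows=[
    [0,[-0.37,0.07,0],2],
    [0,[-0.37,0.07,0],2],
    [0,[-0.37,0.07,0],2],
    [0,[-0.37,0.07,0],2],
    [0,[-0.37,0.07,0],2],
    [0,[-0.37,0.07,0],2],
    [0,[-0.37,0.07,0],2],
    [0,[-0.25,0.05,0],1.5],
    [0,[-0.15,0.02,0],1],
    [0,[0,0,0],0],
  ],
)

```text
t: 7.88
tool_pos: [0.6462, -0.2407, 0.0354]
tool_rot: [2.843, 1.336, -0.0]
contact_force: [0.1, -0.2, -0.3]
opening: -0.0001
grip_force: 0.0
```

```bash
python3 st.py; python3 - <<'E'
from station import ctrl
import cv2,pickle,numpy as np
d={n:ctrl.get_image(n) for n in("wrist","scene")}
pickle.dump(d,open("d2.pkl","wb"))
cv2.imwrite("pics/w2.png",np.vstack([d["wrist"]["frame"][60:360,...,::-1],d["scene"]["frame"][120:,...,::-1]]))
E
```

```text
t 7.875 yaw -0.6918 tool pos [ 0.6462 -0.2407  0.0354] along/perp of tool frame 0.1049 0.0211 [ 0.06 -0.18 -0.31]
480
arm ang -0.43171078191956835 -0.4165214777625096
((0.6519429087638855, -0.23542489111423492), (0.005878457799553871, 0.027364371344447136), 50.3307991027832)
```

View pics/w2.png

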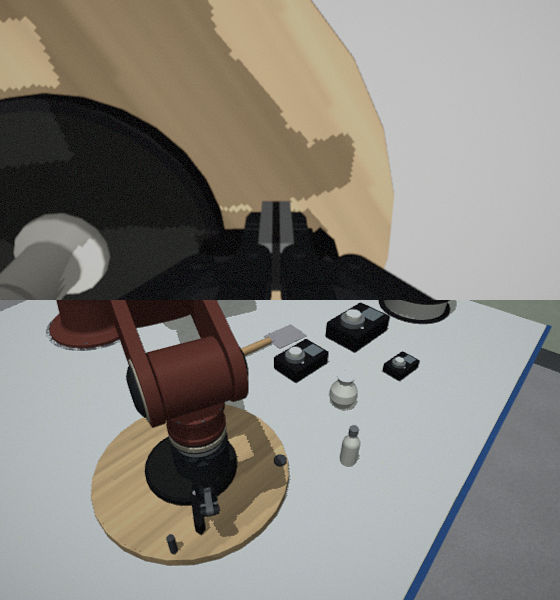

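The scene view shows the pointer, with its tip at (200,530) in the picture, following the fingertip, and the pin at (172,544), still further clockwise. I'll measure the arm angle from the scene depth.

```bash
cat > ms.py <<'E'
import pickle,sys,numpy as np
from h import cloud
def meas(im):
    w=cloud(im);z=w[...,2];f=im["frame"].astype(int);c=np.array([.552,-.190])
    e=w[...,:2]-c;r=np.hypot(e[...,0],e[...,1]);a=np.arctan2(e[...,1],e[...,0]);dk=f.sum(-1)<200
    for n,m in dict(tipflat=dk&(z>.046)&(z<.053)&(r>.10)&(r<.142)&(a<.3),pin=dk&(z>.03)&(z<.064)&(r>.146)&(r<.168)&(a<-.5)).items():
        for lo in np.arange(.1,.17,.01):
            k=m&(r>=lo)&(r<lo+.01)
            if k.sum()>4: print(n,lo.round(3),k.sum(),"ang min/mean/max",a[k].min().round(3),a[k].mean().round(3),a[k].max().round(3),"perp width mm",((a[k].max()-a[k].min())*(lo+.005)*1e3).round(1))
        if n=="pin" and m.any(): p=w[m];print("pin mean",p.mean(0),p[p[:,2]>.055].mean(0))
if __name__=="__main__":
    from station import ctrl
    meas(pickle.load(open("d2.pkl","rb"))["scene"] if len(sys.argv)>1 else ctrl.get_image("scene"))
E
python3 ms.py x; python3 -c "
import pickle;from ms import meas;meas(pickle.load(open('d.pkl','rb'))['scene'])"
```

```text
tipflat 0.1 45 ang min/mean/max -0.744 -0.682 -0.618 perp width mm 13.2
tipflat 0.11 40 ang min/mean/max -0.734 -0.684 -0.633 perp width mm 11.7
tipflat 0.12 58 ang min/mean/max -0.73 -0.667 -0.474 perp width mm 32.0
tipflat 0.13 42 ang min/mean/max -0.728 -0.67 -0.612 perp width mm 15.6
pin 0.15 47 ang min/mean/max -0.977 -0.937 -0.911 perp width mm 10.2
pin 0.16 69 ang min/mean/max -0.975 -0.943 -0.915 perp width mm 9.9
pin mean [ 0.64631511 -0.31926383  0.04999422] [ 0.64486473 -0.31845014  0.05971537]
tipflat 0.1 52 ang min/mean/max 0.034 0.106 0.191 perp width mm 16.5
tipflat 0.11 57 ang min/mean/max 0.05 0.112 0.187 perp width mm 15.8
tipflat 0.12 52 ang min/mean/max 0.046 0.11 0.18 perp width mm 16.8
tipflat 0.13 34 ang min/mean/max 0.057 0.104 0.165 perp width mm 14.6
pin 0.15 50 ang min/mean/max -0.984 -0.936 -0.909 perp width mm 11.6
pin 0.16 78 ang min/mean/max -0.977 -0.944 -0.914 perp width mm 10.4
pin mean [ 0.64612497 -0.31920464  0.0499643 ] [ 0.6448774  -0.31857044  0.05945954]
```

Call:
send_rows(
  rows=[
    [0,[-0.28,0.05,0],1.5],
    [0,[-0.28,0.05,0],1.5],
    [0,[-0.28,0.05,0],1.5],
    [0,[-0.28,0.05,0],1.5],
    [0,[-0.28,0.05,0],1.5],
    [0,[-0.28,0.05,0],1.5],
    [0,[-0.28,0.05,0],1.5],
    [0,[-0.28,0.05,0],1.5],
    [0,[-0.18,0.03,0],1],
    [0,[-0.18,0.03,0],1],
  ],
)

```text
t: 9.28
tool_pos: [0.6308, -0.2619, 0.0354]
tool_rot: [2.985, 0.979, 0.0]
contact_force: [1.3, 1.1, 0.2]
opening: 0.0
grip_force: 0.4
```

Call:
send_rows(
  rows=[
    [0,[-0.09,0,0],0.5],
    [0,[0,0,0],0],
    [0,[0,0,0],0],
    [0,[0,0,0],0],
  ],
)

```text
t: 9.78
tool_pos: [0.6299, -0.2622, 0.0351]
tool_rot: [-2.989, -0.968, 0.001]
contact_force: [0.1, -0.6, -0.4]
opening: 0.0003
grip_force: 0.0
```

```bash
python3 st.py|head -1; python3 ms.py
```

```text
t 9.775 yaw -0.9445 tool pos [ 0.6299 -0.2622  0.0351] along/perp of tool frame 0.1041 0.0208 [ 0.05 -0.57 -0.44]
tipflat 0.11 11 ang min/mean/max -0.7 -0.671 -0.649 perp width mm 5.9
tipflat 0.12 37 ang min/mean/max -0.983 -0.885 -0.711 perp width mm 34.0
tipflat 0.13 41 ang min/mean/max -0.971 -0.914 -0.863 perp width mm 14.6
pin 0.15 50 ang min/mean/max -0.976 -0.936 -0.911 perp width mm 10.1
pin 0.16 71 ang min/mean/max -0.974 -0.943 -0.914 perp width mm 9.8
pin mean [ 0.64621816 -0.31915682  0.04970888] [ 0.64475633 -0.31845048  0.05946305]
```

Call:
send_rows(
  rows=[
    [0,[-0.1,0.02,0],0.5],
    [0,[-0.1,0.02,0],0.5],
    [0,[0,0,0],0],
    [0,[0,0,0],0],
    [0,[0.7,0,0],0],
    [0,[1.5,0,0],0],
    [0,[1.5,0,-2],0],
    [0,[0,0,-6],0],
    [0,[0,0,-5],0],
  ],
)

```text
t: 11.0
tool_pos: [0.6606, -0.2419, 0.1692]
tool_rot: [2.995, 0.943, 0.003]
contact_force: [0.4, -0.7, 0.9]
opening: -0.0
grip_force: 0.0
```

```bash
python3 st.py|head -1; python3 ms.py; python3 - <<'E'
from station import ctrl
import cv2
cv2.imwrite("pics/s3.png",ctrl.get_image("scene")["frame"][...,::-1])
E
```

```text
t 11.0 yaw -0.9609 tool pos [ 0.6606 -0.2419  0.1692] along/perp of tool frame 0.1048 0.0593 [ 0.4  -0.67  0.91]
tipflat 0.1 63 ang min/mean/max -1.015 -0.934 -0.858 perp width mm 16.5
tipflat 0.11 64 ang min/mean/max -1.001 -0.935 -0.867 perp width mm 15.4
tipflat 0.12 63 ang min/mean/max -0.996 -0.933 -0.871 perp width mm 15.7
tipflat 0.13 35 ang min/mean/max -0.983 -0.934 -0.887 perp width mm 13.0
pin 0.15 46 ang min/mean/max -0.976 -0.937 -0.911 perp width mm 10.1
pin 0.16 78 ang min/mean/max -0.975 -0.942 -0.912 perp width mm 10.3
pin mean [ 0.64638921 -0.3193471   0.04924578] [ 0.64489292 -0.31863501  0.05967115]
```

View pics/s3.png

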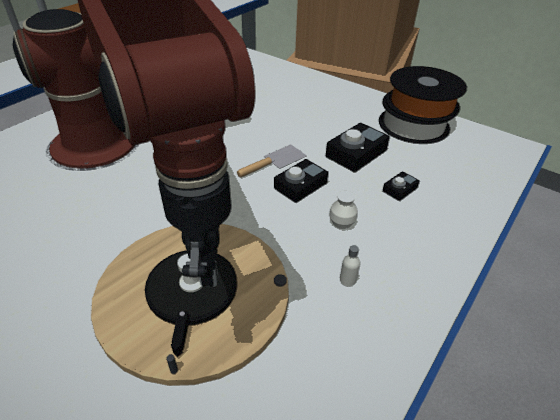

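The pointer (181,333) is in line with the pin (173,364), within about 1 mm. Next I'll refine the button position and move over it.

```bash
python3 - <<'E'
import pickle,numpy as np
from h import cloud
d=pickle.load(open("d.pkl","rb"))
for n in("top","scene"):
    w=cloud(d[n]);f=d[n]["frame"].astype(int).sum(-1)
    m=(np.hypot(w[...,0]-.52,w[...,1]-.1665)<.025)&(w[...,2]>.04)
    z=w[m][:,2];print(n,np.histogram(z,bins=np.arange(.04,.07,.002)))
    k=m&(w[...,2]>np.percentile(z,90)-.004)&(f>330);q=w[k];print(len(q),q.mean(0),q.min(0),q.max(0))
E
```

```text
top (array([ 3, 12, 49, 62, 34,  8, 16, 32, 54, 19,  1,  0,  0,  0,  0]), array([0.04 , 0.042, 0.044, 0.046, 0.048, 0.05 , 0.052, 0.054, 0.056,
       0.058, 0.06 , 0.062, 0.064, 0.066, 0.068, 0.07 ]))
100 [0.52099414 0.16733795 0.05682591] [0.5083428  0.15387835 0.0538065 ] [0.53416934 0.17991148 0.06126173]
scene (array([11,  2, 11, 35, 47, 18,  8, 14, 35, 41,  4,  0,  0,  0,  0]), array([0.04 , 0.042, 0.044, 0.046, 0.048, 0.05 , 0.052, 0.054, 0.056,
       0.058, 0.06 , 0.062, 0.064, 0.066, 0.068, 0.07 ]))
79 [0.52439178 0.1654311  0.05819701] [0.50973637 0.15222926 0.05486032] [0.53680636 0.18085662 0.06125824]
```

Call:
send_rows(
  rows=[
    [0,[1.5,-5.2,0],0],
    [0,[1.5,-5.2,0],0],
    [0,[1.5,-5.2,0],0],
    [0,[1.5,-5.2,0],0],
    [0,[1.5,-5.2,0],0],
    [0,[1.5,-5.2,0],0],
    [0,[1.5,-5.2,0],0],
    [0,[1.4,-5.2,0],0],
    [0,[0,0,0],0],
    [0,[0,0,0],0],
  ],
)

```text
t: 12.4
tool_pos: [0.5186, 0.1667, 0.1649]
tool_rot: [2.996, 0.942, -0.001]
contact_force: [-0.3, -0.7, 0.2]
opening: 0.0002
grip_force: 0.0
```

Call:
send_rows(
  rows=[
    [0,[0.3,0.2,4],0],
    [0,[0,0,4],0],
    [0,[0,0,2],0],
    [0,[0,0,0.3],0],
    [0,[0,0,0.3],0],
    [0,[0,0,0.3],0],
    [0,[0,0,0.2],0],
    [0,[0,0,0],0],
    [0,[0,0,0],0],
  ],
)

```text
t: 13.52
tool_pos: [0.5233, 0.1669, 0.0552]
tool_rot: [2.997, 0.941, 0.003]
contact_force: [1.5, 0.1, 2.1]
opening: 0.0003
grip_force: 1.2
```

Call:
send_rows(
  rows=[
    [0,[0,0,0.2],0],
    [0,[0,0,0.2],0],
    [0,[0,0,0.1],0],
    [0,[0,0,0],0],
    [0,[0,0,0],0],
  ],
)

```text
t: 14.15
tool_pos: [0.5233, 0.1669, 0.0518]
tool_rot: [2.997, 0.942, 0.001]
contact_force: [-3.6, -1.9, 14.5]
opening: 0.0
grip_force: 7.5
```

Call:
send_rows(
  rows=[
    [0,[0,0,0.1],0],
    [0,[0,0,0],0],
    [0,[0,0,-0.5],0],
    [0,[0,0,-1],0],
    [0,[0,0,-3],0],
    [0,[0,0,-4],0],
    [0,[0,0,-4],0],
    [0,[0,0,0],0],
    [0,[0,0,0],0],
  ],
)

```text
t: 15.28
tool_pos: [0.5212, 0.1666, 0.1718]
tool_rot: [-2.997, -0.941, 0.005]
contact_force: [-0.4, 0.6, -1.1]
opening: -0.0
grip_force: 0.0
```

```bash
python3 ms.py; python3 - <<'E'
from station import ctrl
import cv2,pickle,numpy as np
from h import cloud
s=ctrl.get_image("scene");w=cloud(s)
m=(np.hypot(w[...,0]-.522,w[...,1]-.1665)<.025)&(w[...,2]>.04);print(np.histogram(w[m][:,2],bins=np.arange(.04,.07,.002))[0])
print(ctrl.get_obs()["contact_force"])
cv2.imwrite("pics/s4.png",s["frame"][...,::-1])
E
```

```text
tipflat 0.1 60 ang min/mean/max -1.014 -0.931 -0.86 perp width mm 16.2
tipflat 0.11 62 ang min/mean/max -1.002 -0.934 -0.867 perp width mm 15.6
tipflat 0.12 58 ang min/mean/max -0.997 -0.934 -0.874 perp width mm 15.4
tipflat 0.13 41 ang min/mean/max -0.995 -0.934 -0.879 perp width mm 15.6
pin 0.15 50 ang min/mean/max -0.984 -0.937 -0.909 perp width mm 11.6
pin 0.16 76 ang min/mean/max -0.974 -0.943 -0.917 perp width mm 9.3
pin mean [ 0.64623383 -0.31918905  0.04959129] [ 0.64476066 -0.31849697  0.05981701]
[10 13 23 43 41 15  8 14 38 41  2  0  0  0  0]
[-0.70554435  0.26218867 -1.00507086]
```

View pics/s4.png

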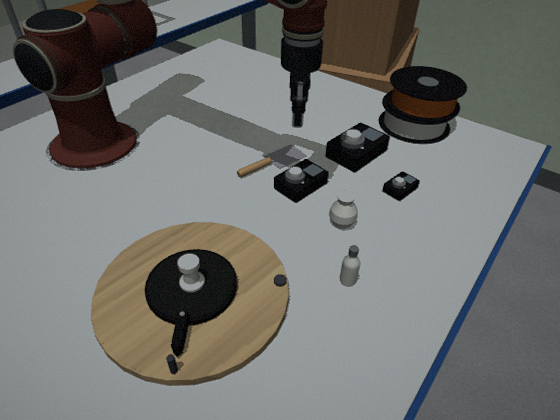

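The pointer (180,335) still points at the pin (173,364), the button (296,173) is up again, and the model and bystanders haven't moved.

```bash
python3 -c "
from station import ctrl
print(ctrl.finish_job())"
```

```text
the job is handed in; nothing more can be done
None
```

I set the pointer arm at the tall pin (about 1 mm off by camera), then pressed the start button to its stop; it sprang back up. I handed the job in at about 15 s, but the hand-in gave no verdict.

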